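# Half-turn the bayonet lid of a pick dispenser and hold it

## Task

Put the bayonet lid on the clear pick dispenser: let its cross pin down through the two notches of the mouth, press it down against the spring, and turn it clockwise (seen from above) half of the way to the lock, until the grip bar lines up with the single marks, without letting it click into the lock. That position is for feeding picks in, so keep hold of the lid there: the program finishes while the gripper is still holding the lid by its grip bar, half-turned. Leave the other things on the ledge where they are.

Things in the scene. Friction and masses are not known exactly. Their poses are not given: they have to be found in the camera images.
- dispenser: Pick dispenser, fixed: clear acrylic tube 64 mm across on a round black foot (92 mm across), topped by a flat black mouth collar, 76 mm across. Origin: centre of its underside, z up. Collar: 84 to 90 mm high; hole 32 mm across with two notches, along the body's +x and -x, each 14 mm wide, reaching 27 mm from the axis. Either pin end fits either notch.
- mouth (a point): Centre of the collar's top face, 90 mm above the ledge; axes as the dispenser's. Once its pin is under the collar the lid turns only clockwise seen from above, from the notches (a wall blocks the other way) to an end stop 90 degrees on. Sprung nubs begin to resist at about 55 degrees; it clicks into the lock past 72.
- plate (a point): Centre of the top of the sprung plate inside the tube, 80 mm above the ledge at rest; the lid's stem pushes it down. It takes about 2.5 N to start it, 4 N to hold it at 74 mm and 5.5 N at 70 mm.
- half_mark (a point): Centre of the collar's top face; its x axis points at the single raised mark on the collar's rim, 45 degrees clockwise of the notch (another single mark lies across from it). The lid's x axis, either way round, should end along it.
- lock_mark (a point): Centre of the collar's top face; its x axis points at the double raised mark, 90 degrees clockwise of the notch (another lies across from it): the locked position, not to be reached.
- lid: Bayonet lid, loose, about 70 g, standing upright. Origin: centre of the underside of its stem, z up. Stem 27 mm across, 20 mm tall; on it a disc 60 mm across, 20 to 26 mm above the origin; on the disc a black grip bar 46 mm long along the lid's x, 14 mm wide along y, 26 to 48 mm above the origin.
- lid_pin (a point): Middle of the steel cross pin through the lid's stem, 6 mm above the lid's origin. Pin 8 mm thick, 45 mm long, along the lid's x, in line with the grip bar. In the dispenser the lid's origin is 74 mm above the ledge with the pin up against the collar's underside, 70 mm when pressed until the disc meets the collar: turn it between these. It is at 88 mm if the pin lies on top of the collar.
- grip_bar: The black grip bar, fixed on top of the lid's disc: 46 mm long along its x, 14 mm wide along y, 22 mm tall; origin: centre of its underside, 26 mm above the lid's origin; axes as the lid's. Hold the lid by this bar.
- lid_grip (a point): Point on the lid's axis 47 mm above its origin, 1 mm under the top of the grip bar: with the TCP here the fingertips just clear the disc.
- harmonica_case: Open aluminium case with a harmonica in it, 60 x 130 mm, 70 mm high with its raised lid; leave it. Origin: centre of the underside.
- tuning_peg: Bamboo tuning peg lying flat, 64 mm long, 8 mm high; leave it. Origin: under its head, the shaft along +x.
- jar: Small closed glass jar, 52 mm across, 68 mm tall; leave it. Origin: centre of the underside.
- clothespin: White plastic clothespin, 72 mm long along x, 10 mm high; leave it. Origin: centre of the underside.
Not all that is in view belongs to the job. What is shaped like the lid but blue or brown is not meant.

How it is judged:
On the way, in this order (a step that is already met when the one before it is completed fails the run):
1. the lid is carried above the dispenser's mouth (z of lid in the frame of dispenser above 0.091 m and horizontal distance between lid and dispenser below 0.03 m and contact force between the fingers and grip_bar above 3 N).
2. the lid's pin is down through the notches, below the collar (horizontal distance between lid and dispenser below 0.006 m and z of lid in the frame of dispenser below 0.078 m and angle between lid's own z axis and vertical below 0.12 rad and angle between the x axis of lid and the x axis of dispenser, either way round below 0.3 rad).
At the end, for the whole second after the job is handed in: The lid is in the dispenser's mouth with its pin below the collar (lid origin 66 to 78 mm above the dispenser's underside, within 6 mm of its axis, tilt under 7 degrees), turned to within 11 degrees of the half marks, at rest, and held by its grip bar between the fingers (over 3 N) (horizontal distance between lid and dispenser below 0.006 m and z of lid in the frame of dispenser between 0.066 and 0.078 m and angle between lid's own z axis and vertical below 0.12 rad and angle between the x axis of lid and the x axis of half_mark, either way round below 0.19 rad and contact force between the fingers and grip_bar above 3 N and angular speed of lid below 0.15 rad/s); the arm keeps its last pose, push and grip.
It fails at once if the lid clicked into the lock (turned past 73 degrees) (horizontal distance between lid and dispenser below 0.006 m and z of lid in the frame of dispenser below 0.078 m and angle between lid's own z axis and vertical below 0.12 rad and angle between the x axis of lid and the x axis of lock_mark, either way round below 0.3 rad).
It fails at once if the harmonica case was moved or tipped (distance of harmonica_case from where it was at the start of the episode above 0.02 m or angle between harmonica_case's own z axis and vertical above 0.3 rad).
It fails at once if the tuning peg was moved or tipped (distance of tuning_peg from where it was at the start of the episode above 0.02 m or angle between tuning_peg's own z axis and vertical above 0.3 rad).
It fails at once if the jar was moved or tipped (distance of jar from where it was at the start of the episode above 0.02 m or angle between jar's own z axis and vertical above 0.3 rad).
It fails at once if the clothespin was moved or tipped (distance of clothespin from where it was at the start of the episode above 0.02 m or angle between clothespin's own z axis and vertical above 0.3 rad).
It also fails if it takes over 38 s, if anything falls off the work surface, if the arm or the gripper's body presses on something with over 40 N, if the wrist force passes 120 N, or if a joint passes its speed limit or range.

## Robot

A 6-joint arm with a two-finger parallel gripper is mounted at the origin on the work surface. World frame = base frame: x ahead of the robot, y to its left, z up, the work surface at z = 0. Lengths are in m, angles in rad, forces in N, time in s.
With the tool pointing down it reaches from about 0.25 to 0.725 m from the base axis. Payload 4 kg.
Tool frame: the origin (TCP) lies between the finger pads, 19 mm behind the fingertips; this is the grasp point; z points along the fingers, y is the line along which they close (so a half turn about z gives the same grasp; the last joint's range is limited). The gripper opens to 85 mm and grips with 20 to 120 N. Pads are 22 mm wide; open, the fingers measure 114 mm over their backs; the gripper's body (76 mm by 85 mm) begins 54 mm behind the grasp point. The pads swing forward as they close: fully open they stand 13 mm farther back than shut.
Start: joints at [1.132, 0.241, 0.005, 1.335, 0, 1.571], TCP at [0.212, 0.453, 0.25] pointing down, gripper open.
Joint ranges: [-2.72, 2.72], [-1.05, 1.87], [-1.09, 1.28], [-1.99, 2.15], [-1.42, 1.44], [-3.14, 3.14]. Speed limits (rad/s): [2.79, 2.79, 3.14, 3.14, 3.14, 3.14].

## Interface

Orientations are given as a rotation vector (axis times angle).
In Python, from workcell import * gives the robot as it stands.
- The arm moves only by the tool drive_tool, never from a script. Its argument "plan" is a list of rows, each an object of numbers: "tx", "ty", "tz": the shift along the world's x, y, z scaled (see below); "yaw": the turn about the world's z scaled (see below); "fingers": the opening, from 0 (shut) to 1 (fully open). A call has 1 to 12 rows; each row shifts and turns the commanded pose from where the row before left it; what a row does not reach is not made up. The controller multiplies each number of a shift by 0.025 m and each number of a turn by 6 degrees. A row lasts 1/10 s, in which the tool goes at most 50 mm and 8.59 degrees, less where a joint would pass 70% of its speed; a pose out of reach is approached as far as the arm can. A call with a number of a shift or a turn outside -1 to 1 is refused whole. A call with a gripper value outside its range is refused whole. The fingers move at their own pace and stop on an object; "grip_force" is the grip in N (left out, the last holds). Time passes only in rows, so rows that do not move let the fingers close. It gives the time, the measured TCP pose, the force, the opening and the grip force at its end, in the units of the state.
- get_state(): the state, without advancing time (a new reading comes with each control period).
- snapshot(name): name is "side" or "top" or "wrist"; returns a dict with "img" (400x640x3 uint8, blue, green, red), "z_map" (400x640 float32, m along the optical axis (not along the pixel's ray), 0 where there is no reading), "intrinsics" (3x3 intrinsics, pixels), "R" (3x3) and "t" (3): a world point X has camera coordinates R X + t. Camera axes: x right, y down, z forward; pixel columns grow to the right and rows downward; lengths in m; the calibration is good to about 2 mm. A picture is of the moment at which its call begins.
- job_done(): hands the job in; it is judged then, once.
The state is a dict: "time": time; "q": joint angles; "qvel": joint speeds; "joint_efforts": joint torques, N m; "tool_pos": TCP position; "ee_rot": TCP orientation; "force": force on the tool from outside, world axes, zero at the start; "wrist_torque": the same for the moment, N m; "finger_gap": opening from 0.0 (shut) to 1.0 (fully open); "finger_force": force on a finger pad.
Only numpy, scipy, OpenCV 4.12 (cv2) and the standard library are available. Lean on these libraries where they do the work, as an engineer would, in place of code of your own. Each camera call takes 0.05 s, during which the arm holds its last target. There are 200 camera calls.

## Working session

There is one attempt and no reset: what is moved stays moved. The work goes in short steps, Python scripts to look and compute and a tool call to move; the robot and the scene stay as the last step left them, time stands still between calls to the robot, and variables do not carry over. Pictures are saved under pics/ and viewed, at most 10 in all, crops included, and the job is handed in when it is done.

Besides the shell and the picture viewer there is one more tool, called as name([rows], argument=value, ...), one row to a line, values as JSON. drive_tool: Moves the arm, as the interface text tells. Shifts and turns lie within -1 to 1; 1 stands for 0.025 m of shift or 6 degrees of turn. Its arguments: {"type":"object","properties":{"plan":{"type":"array"},"grip_force":{"type":"number"}},"required":["plan"]}

```bash
mkdir -p pics; cat > h.py <<'E'
from workcell import *
import numpy as np, cv2
def shot(n):
    s=snapshot(n); np.savez(f'{n}.npz',**s); return s
def world(s,u,v,z=None):
    K,R,t=s['intrinsics'],s['R'],s['t']
    r=np.linalg.inv(K)@np.array([u,v,1.]); c=-R.T@t; d=R.T@r
    if z is None: return c+d*s['z_map'][int(v),int(u)]
    return c+d*(z-c[2])/d[2]
E
python3 - <<'E'
from h import *
for n in ['top','side']:
    s=shot(n); cv2.imwrite(f'pics/{n}1.png',s['img'])
    print(n,-s['R'].T@s['t'],s['R'][2])
st=get_state(); print(st)
E
```

```text
top [ 0.39514811 -0.00661437  1.21827447] [ 0.19141421 -0.01063113 -0.98145177]
side [ 0.31666736 -0.71739847  0.68515608] [ 0.28885826  0.72336783 -0.62713626]
{'time': 0.1, 'q': array([1.13201570e+00, 2.41366467e-01, 3.84203337e-03, 1.33523975e+00,
       2.44890951e-06, 1.57079397e+00]), 'qvel': array([-0.0010131 , -0.00218702,  0.00352843, -0.0006636 ,  0.00011306,
       -0.00025063]), 'joint_efforts': array([ 8.66166573e-06, -3.73137009e+01,  2.53010309e+01,  1.08353456e-02,
        3.75676689e-05,  1.53519352e-05]), 'tool_pos': array([0.21218213, 0.45213431, 0.24918112]), 'ee_rot': array([-6.83621576e-01, -3.06586873e+00,  3.01575670e-03]), 'force': array([-0.01558778,  0.11632225, -0.31083119]), 'wrist_torque': array([-0.03331447,  0.02244666, -0.00320859]), 'finger_force': 0.0, 'finger_gap': 0.9946315586899769}
```

View pics/top1.png

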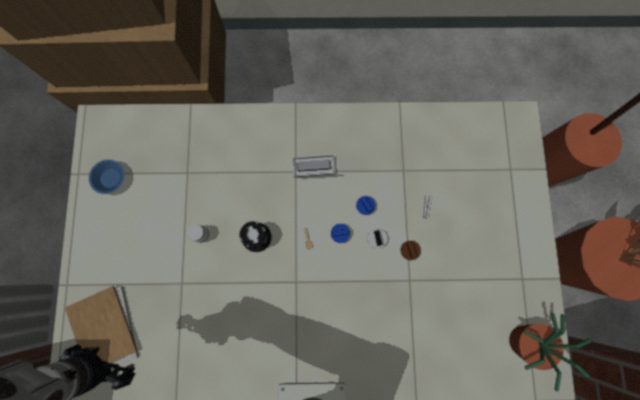

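View pics/side1.png

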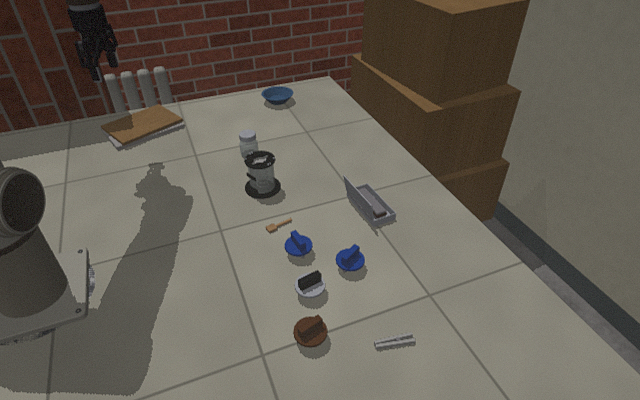

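The top view shows the dispenser at about (255,236) and the white lid with the black bar at (378,238). The decoys are at (366,205), (341,233) and (411,250). Next I'll enlarge the lid and dispenser.

```bash
python3 - <<'E'
from h import *
s=np.load('top.npz'); im=s['img']
a=cv2.resize(im[214:262,231:281],None,fx=8,fy=8,interpolation=cv2.INTER_CUBIC)
b=cv2.resize(im[214:262,353:403],None,fx=8,fy=8,interpolation=cv2.INTER_CUBIC)
cv2.imwrite('pics/crop1.png',cv2.convertScaleAbs(np.hstack([a,b]),alpha=1.5))
print(s['intrinsics'])
for u,v,z in [(255,236,.09),(378,238,.048)]: print(world(s,u,v),world(s,u,v,z))
E
```

```text
[[399.44223817   0.         316.01376706]
 [  0.         399.44223817 197.88782471]
 [  0.           0.           1.        ]]
[0.50873689 0.15637905 0.07873369] [0.50761387 0.15476758 0.09      ]
[ 0.50141789 -0.1992795   0.048895  ] [ 0.50149922 -0.19942695  0.048     ]
```

View pics/crop1.png

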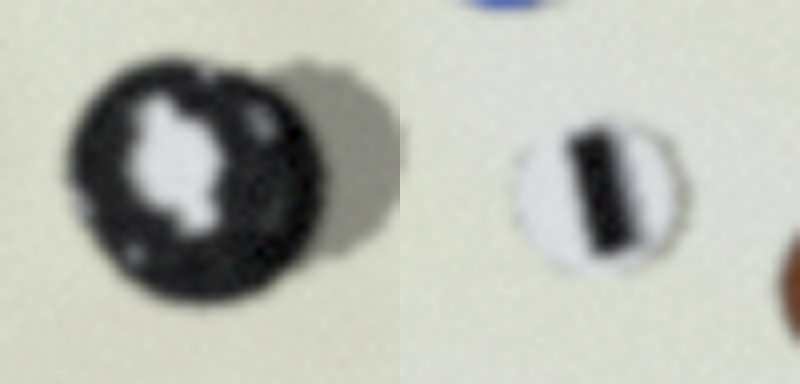

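The crop shows the mouth centre near (253,235) with the notch axis at roughly 22° yaw, and the lid bar at roughly 13° yaw. I'll move over the dispenser and take a wrist view for precision.

drive_tool([
  {"tx":0.8,"ty":-1,"tz":0,"yaw":0.5,"fingers":1},
  {"tx":0.8,"ty":-1,"tz":0,"yaw":0.5,"fingers":1},
  {"tx":0.8,"ty":-1,"tz":0,"yaw":0.5,"fingers":1},
  {"tx":0.8,"ty":-1,"tz":0,"yaw":0.5,"fingers":1},
  {"tx":0.8,"ty":-1,"tz":0,"yaw":0.5,"fingers":1},
  {"tx":0.8,"ty":-1,"tz":0,"yaw":0.5,"fingers":1},
  {"tx":0.8,"ty":-1,"tz":0,"yaw":0.5,"fingers":1},
  {"tx":0.8,"ty":-1,"tz":0,"yaw":0.5,"fingers":1},
  {"tx":0.8,"ty":-1,"tz":0,"yaw":0.5,"fingers":1},
  {"tx":0.8,"ty":-1,"tz":0,"yaw":0.5,"fingers":1},
  {"tx":0.8,"ty":-1,"tz":0,"yaw":0.5,"fingers":1},
  {"tx":0,"ty":0,"tz":0,"yaw":0,"fingers":1},
], grip_force=60)

```text
time: 1.3
tool_pos: [0.434, 0.1751, 0.2495]
ee_rot: [0.208, -3.135, 0.002]
force: [-0.3, 0.5, -0.0]
finger_gap: 1.003
finger_force: 0.0
```

```bash
python3 - <<'E'
from h import *
s=shot('wrist'); cv2.imwrite('pics/w1.png',s['img'])
st=get_state(); print(st['tool_pos'],st['ee_rot'],st['q'])
print(-s['R'].T@s['t'],s['R'],s['intrinsics'][0,0])
E
```

```text
[0.43292855 0.17632026 0.24945814] [ 2.09075008e-01 -3.13346784e+00  2.89913664e-04] [ 3.86645676e-01  1.77393889e-01 -7.65903161e-02  1.31796890e+00
  1.88864199e-04  2.53396668e-01]
[0.35445881 0.16536798 0.37339043] [[-0.13295707  0.99112123 -0.0010574 ]
 [ 0.94186762  0.12668179  0.31118661]
 [ 0.30855761  0.04037853 -0.95034824]] 305.83520650925766
```

View pics/w1.png

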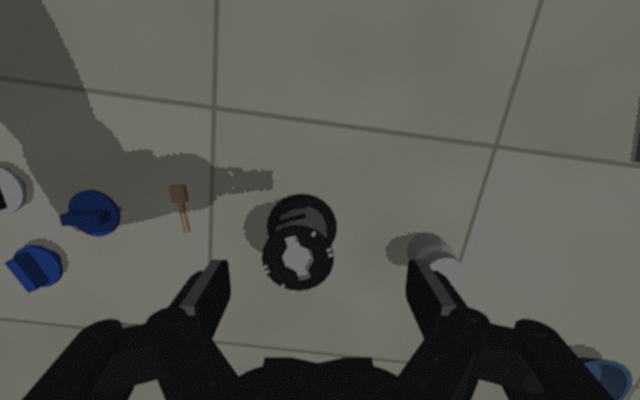

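The wrist view shows the collar at about (298,257), with marks at its rim. I'll enlarge it, rectified onto the z=0.09 plane.

```bash
cat >> h.py <<'E'
def rectify(s,cx,cy,z,half=.06,n=600):
    """orthographic map of plane z: up=+x, left=+y"""
    K,R,t=s['intrinsics'],s['R'],s['t']
    g=np.linspace(half,-half,n); X,Y=np.meshgrid(cx+g,cy+g,indexing='ij')
    P=np.stack([X,Y,np.full_like(X,z)],-1)@R.T+t
    p=P@K.T; p=(p/p[...,2:]).astype(np.float32)
    return cv2.convertScaleAbs(cv2.remap(s['img'],p[...,0],p[...,1],cv2.INTER_CUBIC),alpha=1.8)
E
python3 - <<'E'
from h import *
s=dict(np.load('wrist.npz')); print(world(s,298,257,.09))
cv2.imwrite('pics/r1.png',rectify(s,.508,.155,.09))
E
```

```text
[0.50875451 0.16517506 0.09      ]
```

View pics/r1.png

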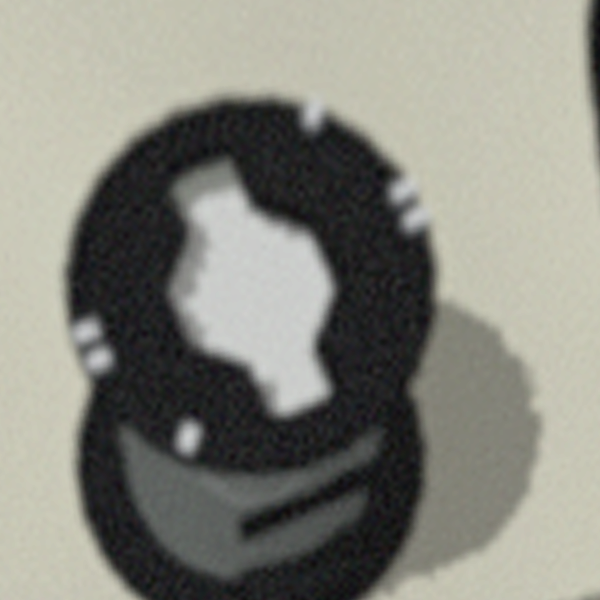

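Rectified, 0.2 mm/px: the collar circle and notches are centred near (253,284), giving (0.511, 0.164). The single marks lie at −21° yaw and the double marks at −66°, so the notch axis is at +24°. Next is the lid.

drive_tool([
  {"tx":0.2,"ty":-1,"tz":0,"yaw":0,"fingers":0.6},
  {"tx":0.2,"ty":-1,"tz":0,"yaw":0,"fingers":0.6},
  {"tx":0.2,"ty":-1,"tz":0,"yaw":0,"fingers":0.6},
  {"tx":0.2,"ty":-1,"tz":0,"yaw":0,"fingers":0.6},
  {"tx":0.2,"ty":-1,"tz":0,"yaw":0,"fingers":0.6},
  {"tx":0.2,"ty":-1,"tz":0,"yaw":0,"fingers":0.6},
  {"tx":0.2,"ty":-1,"tz":0,"yaw":0,"fingers":0.6},
  {"tx":0.2,"ty":-1,"tz":0,"yaw":0,"fingers":0.6},
  {"tx":0.2,"ty":-1,"tz":0,"yaw":0,"fingers":0.6},
  {"tx":0.2,"ty":-1,"tz":0,"yaw":0,"fingers":0.6},
  {"tx":0.2,"ty":-1,"tz":0,"yaw":0,"fingers":0.6},
  {"tx":0.2,"ty":-1,"tz":0,"yaw":0,"fingers":0.6},
])

```text
time: 2.55
tool_pos: [0.4923, -0.122, 0.2497]
ee_rot: [0.217, -3.133, -0.001]
force: [0.2, -0.6, 0.1]
finger_gap: 0.597
finger_force: 0.0
```

drive_tool([
  {"tx":0,"ty":-1,"tz":-0.5,"yaw":0.4,"fingers":0.6},
  {"tx":0,"ty":-1,"tz":-0.5,"yaw":0.4,"fingers":0.6},
  {"tx":0,"ty":-1,"tz":-0.5,"yaw":0,"fingers":0.6},
  {"tx":0,"ty":0,"tz":0,"yaw":0,"fingers":0.6},
  {"tx":0,"ty":0,"tz":0,"yaw":0,"fingers":0.6},
])

```text
time: 3.05
tool_pos: [0.4921, -0.1964, 0.212]
ee_rot: [0.346, -3.121, -0.003]
force: [-0.1, 1.1, -0.5]
finger_gap: 0.601
finger_force: 0.0
```

```bash
python3 - <<'E'
from h import *
s=shot('wrist'); T=dict(np.load('top.npz'))
st=get_state(); print(st['tool_pos'],st['ee_rot'],st['finger_gap'])
a=rectify(s,.5015,-.1995,.048,n=400); b=rectify(T,.5015,-.1995,.048,n=400); 
cv2.imwrite('pics/r2.png',np.hstack([a,b]))
E
```

```text
[ 0.49246601 -0.19615177  0.2125556 ] [ 3.47561337e-01 -3.12202115e+00 -1.39420431e-03] 0.5985399265029757
```

View pics/r2.png

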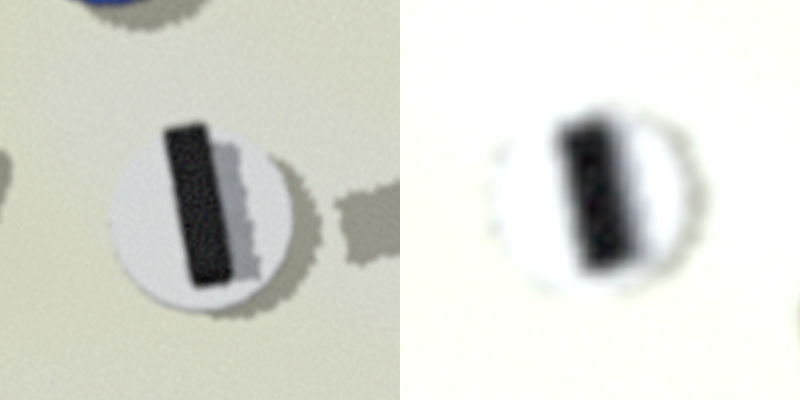

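In the wrist view (left, 0.3 mm/px) the bar runs from (186,126) to (213,284), about 10° yaw. Both views put the lid axis near (0.502, −0.199). Descending to grasp.

drive_tool([
  {"tx":0.39,"ty":-0.12,"tz":-0.6,"yaw":-0.45,"fingers":0.6},
  {"tx":0,"ty":0,"tz":-1,"yaw":0,"fingers":0.6},
  {"tx":0,"ty":0,"tz":-1,"yaw":0,"fingers":0.6},
  {"tx":0,"ty":0,"tz":-1,"yaw":0,"fingers":0.6},
  {"tx":0,"ty":0,"tz":-1,"yaw":0,"fingers":0.6},
  {"tx":0,"ty":0,"tz":-1,"yaw":0,"fingers":0.6},
  {"tx":0,"ty":0,"tz":-0.95,"yaw":0,"fingers":0.6},
  {"tx":0,"ty":0,"tz":0,"yaw":0,"fingers":0.6},
  {"tx":0,"ty":0,"tz":0,"yaw":0,"fingers":0.6},
])

```text
time: 4.0
tool_pos: [0.5026, -0.1994, 0.0494]
ee_rot: [-0.275, 3.129, 0.0]
force: [0.3, -0.2, 0.3]
finger_gap: 0.599
finger_force: 0.0
```

drive_tool([
  {"tx":0,"ty":0,"tz":0,"yaw":0,"fingers":0},
  {"tx":0,"ty":0,"tz":0,"yaw":0,"fingers":0},
  {"tx":0,"ty":0,"tz":0,"yaw":0,"fingers":0},
  {"tx":0,"ty":0,"tz":0,"yaw":0,"fingers":0},
  {"tx":0,"ty":0,"tz":0,"yaw":0,"fingers":0},
  {"tx":0,"ty":0,"tz":0,"yaw":0,"fingers":0},
], grip_force=60)

```text
time: 4.6
tool_pos: [0.5033, -0.2007, 0.0503]
ee_rot: [-0.272, 3.127, -0.001]
force: [-1.1, 1.1, 6.7]
finger_gap: 0.145
finger_force: 59.7
```

drive_tool([
  {"tx":0,"ty":0,"tz":0.5,"yaw":0,"fingers":0},
  {"tx":0,"ty":0,"tz":1,"yaw":0,"fingers":0},
  {"tx":0,"ty":0,"tz":1,"yaw":0,"fingers":0},
  {"tx":0,"ty":0,"tz":1,"yaw":0,"fingers":0},
  {"tx":0,"ty":0,"tz":1,"yaw":0,"fingers":0},
  {"tx":0,"ty":0.5,"tz":1,"yaw":0.2,"fingers":0},
  {"tx":0,"ty":1,"tz":0.5,"yaw":0.2,"fingers":0},
  {"tx":0,"ty":1,"tz":0,"yaw":0.2,"fingers":0},
  {"tx":0,"ty":1,"tz":0,"yaw":0.2,"fingers":0},
  {"tx":0,"ty":1,"tz":0,"yaw":0.2,"fingers":0},
  {"tx":0,"ty":1,"tz":0,"yaw":0.2,"fingers":0},
  {"tx":0,"ty":1,"tz":0,"yaw":0.2,"fingers":0},
])

```text
time: 5.8
tool_pos: [0.5018, -0.037, 0.1994]
ee_rot: [-0.502, 3.101, -0.0]
force: [0.2, -1.2, -0.8]
finger_gap: 0.145
finger_force: 58.9
```

drive_tool([
  {"tx":0,"ty":1,"tz":0,"yaw":0.2,"fingers":0},
  {"tx":0,"ty":1,"tz":0,"yaw":0.2,"fingers":0},
  {"tx":0,"ty":1,"tz":0,"yaw":0.2,"fingers":0},
  {"tx":0,"ty":1,"tz":0,"yaw":0.2,"fingers":0},
  {"tx":0,"ty":1,"tz":0,"yaw":0.1,"fingers":0},
  {"tx":0,"ty":1,"tz":0,"yaw":0,"fingers":0},
  {"tx":0,"ty":1,"tz":0,"yaw":0,"fingers":0},
  {"tx":0,"ty":0.5,"tz":0,"yaw":0,"fingers":0},
  {"tx":0,"ty":0,"tz":0,"yaw":0,"fingers":0},
  {"tx":0,"ty":0,"tz":0,"yaw":0,"fingers":0},
])

```text
time: 6.8
tool_pos: [0.502, 0.149, 0.1989]
ee_rot: [0.647, -3.074, 0.001]
force: [0.2, -0.7, -0.3]
finger_gap: 0.146
finger_force: 58.9
```

```bash
python3 - <<'E'
from h import *
s=shot('wrist'); T=shot('top'); S=shot('side')
st=get_state(); print(st['tool_pos'],st['ee_rot'],st['finger_gap'],st['force'])
z=.19
x,y=st['tool_pos'][:2]
print(-s['R'].T@s['t'])
a=rectify(s,x,y,st['tool_pos'][2],half=.05,n=390)
im=S['img']; K=S['intrinsics']
p=K@(S['R']@[x,y,.13]+S['t']); u,v=(p[:2]/p[2]).astype(int)
b=cv2.convertScaleAbs(cv2.resize(im[v-45:v+45,u-45:u+45],(390,390),interpolation=cv2.INTER_CUBIC),alpha=1.8)
cv2.imwrite('pics/r3.png',np.hstack([a,b])); print(u,v)
E
```

```text
[0.50218114 0.14850291 0.19881357] [ 6.44272745e-01 -3.07457886e+00  5.78007846e-04] 0.14895566986972134 [-6.45109494e-01 -1.19742828e+00  9.81884141e-04]
[0.42856219 0.11763244 0.32279712]
256 148
```

View pics/r3.png

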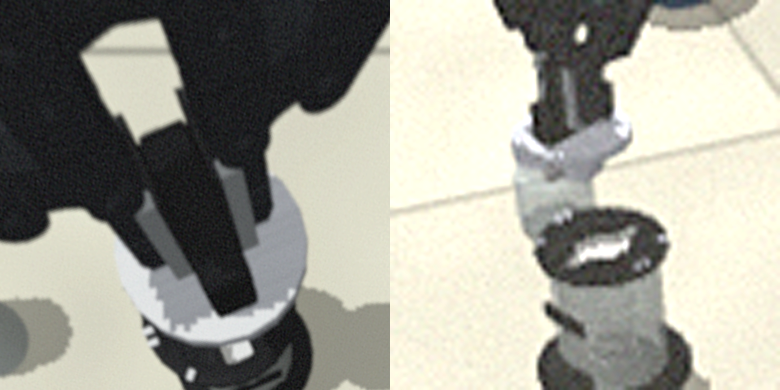

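The lid hangs upright in the grip with the bar at about 23.7° yaw. Going by the disc and bar edges, it sits about 2 mm toward the robot along the bar. I'll move above the mouth and compare collar and disc in one view.

drive_tool([
  {"tx":0.23,"ty":0.3,"tz":-0.5,"yaw":0,"fingers":0},
  {"tx":0.23,"ty":0.3,"tz":-0.5,"yaw":0,"fingers":0},
  {"tx":0,"ty":0,"tz":-0.5,"yaw":0,"fingers":0},
  {"tx":0,"ty":0,"tz":-0.5,"yaw":0,"fingers":0},
  {"tx":0,"ty":0,"tz":0,"yaw":0,"fingers":0},
  {"tx":0,"ty":0,"tz":0,"yaw":0,"fingers":0},
])

```text
time: 7.55
tool_pos: [0.5131, 0.1644, 0.148]
ee_rot: [0.646, -3.073, 0.0]
force: [0.5, -0.3, -0.5]
finger_gap: 0.144
finger_force: 58.8
```

```bash
python3 - <<'E'
from h import *
T=dict(np.load('top.npz')); T['img']=cv2.imread('pics/top1.png')
s=shot('wrist'); S=shot('side'); st=get_state(); print(st['tool_pos'],st['ee_rot'],st['force'])
x,y=.511,.163
ims=[]
for i,zd in ((s,st['tool_pos'][2]-.0243),(T,None),(S,st['tool_pos'][2]-.0243)):
    r=[]
    for z in (zd,.09):
        if z is None: continue
        v=rectify(i,x,y,z,half=.05,n=300)
        rad=.030 if z>.1 else .038
        for a in np.arange(0,360,20):
            t=np.radians(a); cv2.circle(v,(int(150-rad*np.sin(t)*3000),int(150-rad*np.cos(t)*3000)),1,(0,0,255),-1)
        cv2.circle(v,(150,150),2,(0,0,255),-1)
        if i is T:
            for a in np.arange(0,360,20):
                t=np.radians(a); cv2.circle(v,(int(150-.016*np.sin(t)*3000),int(150-.016*np.cos(t)*3000)),1,(0,0,255),-1)
        r.append(v)
    if len(r)==1: r.append(r[0]*0)
    ims.append(np.vstack(r))
cv2.imwrite('pics/r4.png',cv2.resize(np.hstack(ims),(800,533)))
E
```

```text
[0.5139581  0.16467419 0.14920741] [-6.46425376e-01  3.07351162e+00  8.26800077e-05] [0.35859357 0.5164848  0.02986637]
```

View pics/r4.png

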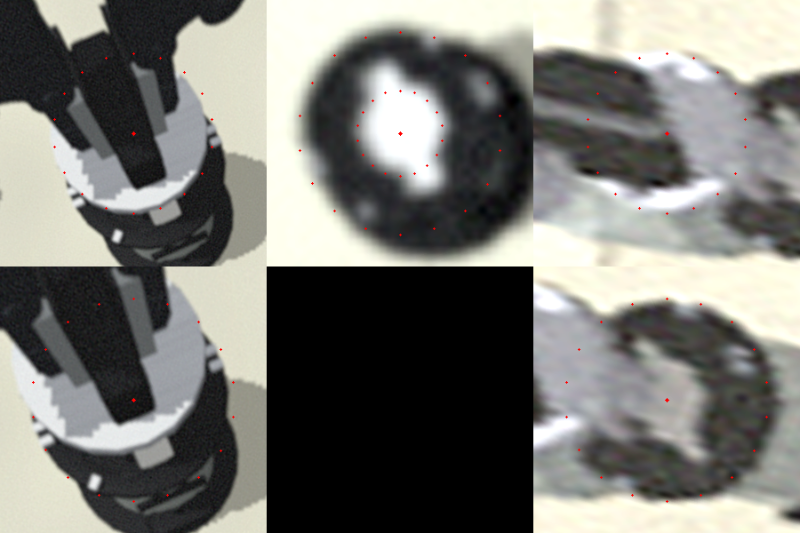

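The collar and disc agree in all three cameras to within about 1.5 mm, both near (0.511, 0.163), and the bar is at 23.8° yaw. Lowering with a force check.

drive_tool([
  {"tx":0,"ty":0,"tz":-0.2,"yaw":0,"fingers":0},
  {"tx":0,"ty":0,"tz":-0.2,"yaw":0,"fingers":0},
  {"tx":0,"ty":0,"tz":-0.2,"yaw":0,"fingers":0},
  {"tx":0,"ty":0,"tz":-0.1,"yaw":0,"fingers":0},
  {"tx":0,"ty":0,"tz":0,"yaw":0,"fingers":0},
])

```text
time: 8.15
tool_pos: [0.5134, 0.1646, 0.1308]
ee_rot: [0.647, -3.074, 0.0]
force: [0.3, 0.2, -0.7]
finger_gap: 0.145
finger_force: 58.9
```

The pin has passed the collar top with no force, so it's in the notches. Pressing on to lid height of about 72 mm.

drive_tool([
  {"tx":0,"ty":0,"tz":-0.12,"yaw":0,"fingers":0},
  {"tx":0,"ty":0,"tz":-0.12,"yaw":0,"fingers":0},
  {"tx":0,"ty":0,"tz":-0.1,"yaw":0,"fingers":0},
  {"tx":0,"ty":0,"tz":0,"yaw":0,"fingers":0},
  {"tx":0,"ty":0,"tz":0,"yaw":0,"fingers":0},
])

```text
time: 8.65
tool_pos: [0.5138, 0.1647, 0.1231]
ee_rot: [-0.647, 3.074, 0.0]
force: [-0.6, -0.1, 3.0]
finger_gap: 0.147
finger_force: 59.5
```

drive_tool([
  {"tx":0,"ty":0,"tz":-0.08,"yaw":0,"fingers":0},
  {"tx":0,"ty":0,"tz":0,"yaw":0,"fingers":0},
  {"tx":0,"ty":0,"tz":0,"yaw":0,"fingers":0},
])

```text
time: 8.95
tool_pos: [0.5138, 0.1647, 0.1209]
ee_rot: [-0.647, 3.074, 0.0]
force: [-1.3, 0.2, 4.7]
finger_gap: 0.148
finger_force: 59.6
```

```bash
python3 - <<'E'
from h import *
for i in range(4):
    snapshot('side'); st=get_state(); print(st['tool_pos'].round(4),st['force'].round(2),st['wrist_torque'].round(3))
E
```

```text
[0.5138 0.1647 0.1209] [-0.99 -0.09  4.11] [-0.067  0.2   -0.021]
[0.5138 0.1647 0.1209] [-0.23  0.09  3.95] [-0.066  0.225 -0.017]
[0.5138 0.1647 0.1209] [-1.81 -0.3   4.54] [-0.063  0.235 -0.012]
[0.5138 0.1647 0.1209] [-1.09 -0.21  4.39] [-0.076  0.201  0.009]
```

drive_tool([
  {"tx":0,"ty":-0.004,"tz":0,"yaw":-0.5,"fingers":0},
  {"tx":0,"ty":-0.004,"tz":0,"yaw":-0.5,"fingers":0},
  {"tx":0,"ty":-0.004,"tz":0,"yaw":-0.5,"fingers":0},
  {"tx":0,"ty":-0.004,"tz":0,"yaw":-0.5,"fingers":0},
  {"tx":0,"ty":-0.004,"tz":0,"yaw":-0.5,"fingers":0},
  {"tx":0,"ty":-0.004,"tz":0,"yaw":-0.5,"fingers":0},
  {"tx":0,"ty":-0.004,"tz":0,"yaw":-0.5,"fingers":0},
  {"tx":0,"ty":0,"tz":0,"yaw":0,"fingers":0},
])

```text
time: 9.95
tool_pos: [0.5148, 0.1642, 0.1212]
ee_rot: [-0.076, 3.138, 0.001]
force: [1.3, 0.2, 4.6]
finger_gap: 0.143
finger_force: 59.6
```

```bash
python3 - <<'E'
from h import *
for i in range(3):
    snapshot('side'); st=get_state(); print(st['tool_pos'].round(4),st['ee_rot'],st['force'].round(2),st['wrist_torque'].round(3))
E
```

```text
[0.5148 0.1642 0.1212] [-7.70870799e-02  3.13826164e+00  8.84703647e-04] [1.17 0.63 3.81] [ 0.076 -0.388  0.024]
[0.5147 0.1642 0.1212] [-7.72040464e-02  3.13839592e+00  8.99216464e-04] [ 1.58 -0.19  4.42] [ 0.061 -0.509 -0.003]
[0.5147 0.1642 0.1212] [-7.69136296e-02  3.13841711e+00  8.13232739e-04] [2.66 0.72 3.55] [ 0.091 -0.542 -0.024]
```

It turns freely with low torque; bar at 2.8°. Continuing to −21°.

drive_tool([
  {"tx":0,"ty":-0.004,"tz":0,"yaw":-0.5,"fingers":0},
  {"tx":0,"ty":-0.004,"tz":0,"yaw":-0.5,"fingers":0},
  {"tx":0,"ty":-0.004,"tz":0,"yaw":-0.5,"fingers":0},
  {"tx":0,"ty":-0.004,"tz":0,"yaw":-0.5,"fingers":0},
  {"tx":0,"ty":-0.004,"tz":0,"yaw":-0.5,"fingers":0},
  {"tx":0,"ty":-0.004,"tz":0,"yaw":-0.5,"fingers":0},
  {"tx":0,"ty":-0.004,"tz":0,"yaw":-0.5,"fingers":0},
  {"tx":0,"ty":-0.004,"tz":0,"yaw":-0.5,"fingers":0},
  {"tx":0,"ty":0,"tz":0,"yaw":0,"fingers":0},
  {"tx":0,"ty":0,"tz":0,"yaw":0,"fingers":0},
])

```text
time: 11.1
tool_pos: [0.5138, 0.1631, 0.1208]
ee_rot: [0.577, 3.088, -0.0]
force: [1.6, 0.6, 4.2]
finger_gap: 0.149
finger_force: 59.6
```

```bash
python3 - <<'E'
from h import *
s=shot('wrist'); S=shot('side'); st=get_state(); print(st['tool_pos'].round(4),st['ee_rot'],st['force'].round(2),st['wrist_torque'].round(3),st['finger_force'])
a=rectify(s,.511,.163,.095,half=.05,n=400)
im=S['img']; p=S['intrinsics']@(S['R']@[.511,.163,.09]+S['t']); u,v=(p[:2]/p[2]).astype(int)
b=cv2.convertScaleAbs(cv2.resize(im[v-40:v+40,u-40:u+40],(400,400),interpolation=cv2.INTER_CUBIC),alpha=1.8)
cv2.imwrite('pics/r5.png',np.hstack([a,b]))
E
```

```text
[0.5138 0.1631 0.1208] [ 5.77613609e-01  3.08773631e+00 -2.54499486e-05] [ 0.97 -0.15  4.62] [-0.073 -0.245 -0.02 ] 59.57116484642029
```

View pics/r5.png

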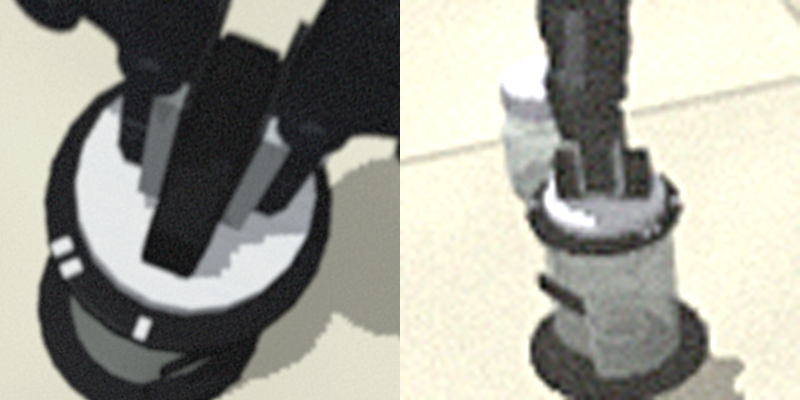

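The lid is seated, and the bar's line runs to the single mark at (142,328), with bar yaw −21.2°. It is held at 60 N. Handing in.

```bash
python3 -c "
from workcell import *
print(job_done())"
```

```text
the job is handed in; nothing more can be done
None
```

The lid is in the dispenser's mouth with its pin below the collar, turned 45° clockwise so the bar lines up with the single marks, short of the lock and still held by its bar at about 60 N; I handed it in at about 11 s, and the hand-in call returned no verdict.

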